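Slide the round-footed bowl into the wok well and lid it

ROBOT

A 6-joint arm with a two-finger parallel gripper is mounted at the origin on the work surface. World frame = base frame: x ahead of the robot, y to its left, z up, the work surface at z = 0. Lengths are in m, angles in degrees, forces in N, time in s.
With the tool pointing down it reaches from about 0.35 to 0.875 m from the base axis. Payload 4.2 kg.
Tool frame: the origin (TCP) lies at the very end of the fingers, on their centre line; the grasp point (between the pads) lies 19 mm behind it; z points along the fingers, y is the line along which they close (so a half turn about z gives the same grasp; the last joint's range is limited). The gripper opens to 87 mm and grips with 3 to 60 N. Pads are 19 mm wide; open, the fingers measure 117 mm over their backs; the gripper's body (75 mm by 190 mm) begins 51 mm behind the grasp point.
Start: joints at [-54.855, 22.042, 0.453, 0, -68.411, -14.817], TCP at [0.217, -0.586, 0.223] pointing down, gripper open.
Joint ranges: [-179.83, 179.83], [-69.29, 118.12], [-61.27, 80.66], [-181.25, 117.63], [-171.15, -9.14], [-177.46, 177.46]. Speed limits (degrees/s): [159.86, 159.86, 180, 180, 180, 180].

INTERFACE

Orientations are given as a 3x3 rotation matrix whose columns are the frame's x, y, z axes.
In Python, from station import sense, cams, r gives the robot as it stands. The module is installed in compiled form; this text tells all that it offers.
- The arm moves only by the tool step_arm, never from a script. Its argument "targets" is text: rows parted by semicolons, each of 4 numbers parted by spaces: the shift along the tool's x, y, z in cm, then the turn about the tool's z in degrees. In form: x y z turn; .... A call has 1 to 12 rows; each row shifts and turns the commanded pose from where the row before left it, along the tool's axes as they then stand; what a row does not reach is not made up. A row lasts 1/12 s, in which the tool goes at most 41.7 mm and 7.16 degrees, less where a joint would pass 70% of its speed; a pose out of reach is approached as far as the arm can. A call with a gripper value outside its range is refused whole. "claw" is the finger opening in cm, from 0 to 8.7, set as the call begins (left out, the last holds). The fingers move at their own pace and stop on an object; the grip force is fixed at half the most. Time passes only in rows, so rows that do not move let the fingers close. It gives the time, the measured TCP pose, the force, the opening and the grip force at its end, in the units of the state.
- sense(): the state, without advancing time (a new reading comes with each control period).
- cams.capture(name): name is "scene" or "top" or "wrist"; returns a dict with "frame" (400x640x3 uint8, blue, green, red), "vertical_fov" (degrees; the focal length in pixels is half the picture's height over the tangent of half this angle, whatever the lens; pixels are square), "cx", "cy" (the principal point, pixels), "eye" and "rotation" of the camera in the world; the wrist camera has in their place "tool_from_camera" (4x4, takes a point from camera to tool coordinates, whose origin is the TCP and whose axes are the flange's). Camera axes: x right, y down, z forward; pixel columns grow to the right and rows downward; lengths in m; the calibration is good to about 2 mm. A picture is of the moment at which its call begins: read the wrist's pose just before it. There is no depth.
- r.finish_job(): hands the job in; it is judged then, once.
The state is a dict: "time_s": time; "joints": joint angles; "joint_velocities": joint speeds; "effort": joint torques, N m; "tcp_pos": TCP position; "ee_rot": TCP orientation; "wrist_force": force on the tool from outside, world axes, zero at the start; "moment": the same for the moment, N m; "gripper_width": opening from 0.0 (shut) to 1.0 (fully open); "gripper_force": force on a finger pad.
Only numpy, scipy, OpenCV 4.12 (cv2) and the standard library are available. Lean on these libraries where they do the work, as an engineer would, in place of code of your own. Each camera call takes 0.05 s, during which the arm holds its last target. There are 200 camera calls.

TASK

Without lifting it off the hob, slide the steel bowl along the hob top until it drops fully home and level in the round wok well; then put the domed lid on the bowl so that it sits fully home and level. Leave the jar, the tin and the pepper mill standing where they are.

Things in the scene. Friction and masses are not known exactly. Their poses are not given: they have to be found in the camera images.
- hob: Fixed white hob, flat black top; 340 mm along its x, 450 along y, 45 high; origin at the centre of its underside. A round funnel-shaped well is sunk in the top at x 0, y +140 mm (hob frame): 112 mm wide at the mouth, tapering to a flat floor 84 mm wide, 16 mm below the top.
- well (a point): Centre of the flat floor of the hob's well (hob frame 0, 140, 29 mm), axes as the hob's, z up.
- bowl: Loose open steel bowl upright on the hob top, about 350 g, 60 mm high; origin at the centre of its underside, z up. Outside: flat foot 76 mm across, flaring to 102 mm at 16 mm up, 124 at 38, 130 at the rim. Wall 4 mm, floor 5 mm thick. Home in the well the foot is on its floor (4 mm play each side), the rim 44 mm above the hob top. Fingers can reach in and drag it from inside.
- bowl_rim (a point): Centre of the bowl's mouth, level with the rim, 60 mm above its underside.
- lid: Loose metal lid, right way up on the worktop, about 220 g; origin at the centre of its underside, z up. Underside: tapered plug, 88 mm across at the bottom, 114 at 12 mm up; then a flange 140 mm across; dome to 22 mm up; upright round knob 24 mm across from there to 62 mm up. On the bowl the flange rests on the rim (lid origin 48 mm above the bowl's), plug inside, 4 mm play.
- lid_knob (a point): Point on the axis of the lid's knob, 44 mm above the lid's underside: where to grip.
- jar: Bystander: round white jar with wooden cover, 56 mm across, 54 mm high, standing on the hob top; origin at the centre of its underside. The jar and the tin flank the way to the well with a gap of about 155 to 170 mm between them.
- tin: Bystander: round metal tin, 57 mm across, 54 mm high at most, standing on the hob top; origin at the centre of its underside.
- mill: Bystander: wooden pepper mill, 50 mm across, 155 mm high, standing on the worktop close beside the lid (105 to 125 mm between their axes); origin at the centre of its underside.
Not all that is in view belongs to the job. Leave any purple look-alike of the lid alone.

How it is judged (in metres and radians):
On the way:
1. the bowl is home and level in the well, the lid not on it yet (horizontal distance between bowl and well below 0.008 m and z of bowl in the frame of well below 0.004 m and angle between bowl's own z axis and vertical below 0.07 rad and horizontal distance between lid and bowl above 0.1 m), for 0.2 s.
At the end, for the whole second after the job is handed in: The bowl's foot is on the well's floor (within 8 mm of its centre, within 4 mm of full depth, tilt under 0.07 rad) and the lid sits on the bowl right way up, its plug in the mouth (within 8 mm of centre, flange within 3 mm of the rim, within 0.06 rad of the bowl's axis), all at rest and released (horizontal distance between bowl and well below 0.008 m and z of bowl in the frame of well below 0.004 m and angle between bowl's own z axis and vertical below 0.07 rad and horizontal distance between lid and bowl_rim below 0.008 m and z of lid in the frame of bowl between 0.044 and 0.051 m and angle between the z axis of lid and the z axis of bowl, either way round below 0.06 rad and angle between lid's own z axis and vertical below 0.5 rad and linear speed of each of lid, bowl below 0.02 m/s); the robot touches nothing.
It fails at once if the bowl is lifted more than 20 mm off the hob top (z of bowl in the frame of hob above 0.065 m).
It fails at once if the jar is shifted by more than 20 mm or tipped (distance of jar from where it was at the start of the episode above 0.02 m or angle between jar's own z axis and vertical above 0.25 rad).
It fails at once if the tin is shifted by more than 20 mm or tipped (distance of tin from where it was at the start of the episode above 0.02 m or angle between tin's own z axis and vertical above 0.25 rad).
It fails at once if the mill is shifted by more than 20 mm or tipped (distance of mill from where it was at the start of the episode above 0.02 m or angle between mill's own z axis and vertical above 0.25 rad).
It also fails if it takes over 69 s, if anything falls off the work surface, if the arm or the gripper's body presses on something with over 40 N, if the wrist force passes 120 N, or if a joint passes its speed limit or range.

## Working session

There is one attempt and no reset: what is moved stays moved. The work goes in short steps, Python scripts to look and compute and a tool call to move; the robot and the scene stay as the last step left them, time stands still between calls to the robot, and variables do not carry over. Pictures are saved under pics/ and viewed, at most 10 in all, crops included, and the job is handed in when it is done.

Besides the shell and the picture viewer there is one more tool, called after ">>>" as name(argument=value, ...), one argument or row to a line, values as JSON. step_arm: Moves the arm, as the interface text tells. Its arguments: {"type":"object","properties":{"targets":{"type":"string"},"claw":{"type":"number"}},"required":["targets"]}

```bash
mkdir -p pics
python3 - <<'E'
from station import sense,cams,r
import cv2,pickle
s=sense();print(s)
d={}
for n in("top","scene"):
    c=cams.capture(n);d[n]=c;cv2.imwrite(f"pics/{n}0.png",c["frame"]);print(n,{k:v for k,v in c.items() if k!="frame"})
pickle.dump(d,open("c0.pkl","wb"))
E
```

```text
{'time_s': 0.0, 'joints': array([-5.48529854e+01,  2.20900295e+01,  3.78976739e-01, -3.12867100e-02,
       -6.84133191e+01, -1.48173043e+01]), 'joint_velocities': array([ 0.03812939,  0.00283546,  0.08651573, -0.01497442, -0.04563226,
       -0.01487916]), 'effort': array([-3.76035150e-04, -3.90666389e+01,  1.87402242e+01,  4.21982780e+00,
        1.10003792e-02, -1.86348698e-04]), 'tcp_pos': array([ 0.21695131, -0.58546885,  0.22145591]), 'ee_rot': array([[-9.37778850e-01, -3.47232102e-01, -8.34408841e-04],
       [-3.47233098e-01,  9.37776574e-01,  2.06719304e-03],
       [ 6.46932796e-05,  2.22830428e-03, -9.99997515e-01]]), 'wrist_force': array([ 0.07646133, -0.17929992, -1.63657524]), 'moment': array([-0.03309874,  0.05031477,  0.02166518]), 'gripper_force': 0.0, 'gripper_width': 1.001503026105659}
top {'vertical_fov': 42.09841182166096, 'cx': 317.93598287935805, 'cy': 198.30451053574012, 'eye': array([ 0.36004227, -0.12844434,  1.36679587]), 'rotation': array([[-3.75799192e-04, -9.96111562e-01,  8.81000290e-02],
       [-9.99906836e-01, -8.27797682e-04, -1.36247744e-02],
       [ 1.36447244e-02, -8.80969414e-02, -9.96018449e-01]])}
scene {'vertical_fov': 51.82537123037491, 'cx': 319.5468774696767, 'cy': 201.57055914186415, 'eye': array([0.89883698, 0.4445715 , 0.81148134]), 'rotation': array([[-0.82516056,  0.39100372, -0.4077084 ],
       [ 0.56458336,  0.59492576, -0.57210923],
       [ 0.01885939, -0.70226735, -0.71166346]])}
```

View pics/top0.png

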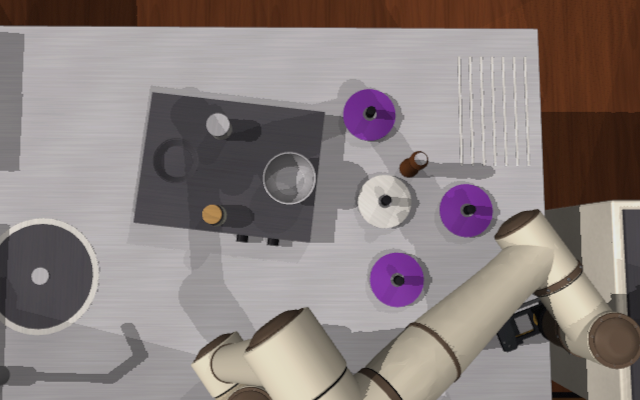

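View pics/scene0.png

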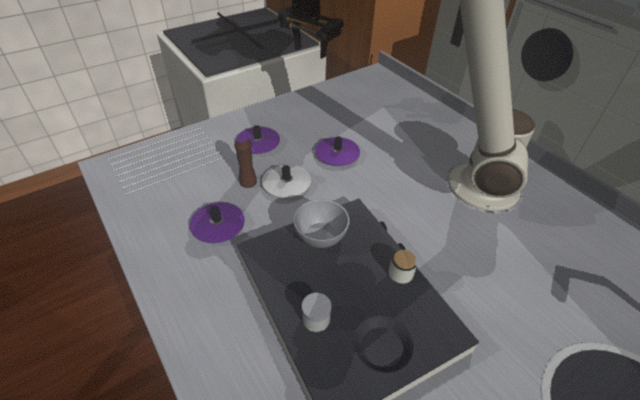

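The top view shows the well at (176,161), the tin at (218,125), the jar at (212,214), the bowl at (289,178), the white lid at (385,201) and the mill at about (413,163). Next I'll enlarge this area.

```bash
cat > h.py <<'E'
import numpy as np,cv2,pickle
def ray(c,px,z,eye=None,R=None):
    eye=c["eye"] if eye is None else eye;R=c["rotation"] if R is None else R
    f=200/np.tan(np.radians(c["vertical_fov"]/2))
    d=R@np.array([(px[0]-c["cx"])/f,(px[1]-c["cy"])/f,1.])
    return eye+d*(z-eye[2])/d[2]
def proj(c,p):
    f=200/np.tan(np.radians(c["vertical_fov"]/2))
    q=c["rotation"].T@(np.asarray(p)-c["eye"]);return np.array([c["cx"]+f*q[0]/q[2],c["cy"]+f*q[1]/q[2]])
E
python3 - <<'E'
import cv2,pickle
from h import *
d=pickle.load(open("c0.pkl","rb"))
a=d["top"]["frame"][85:250,125:440];a=cv2.resize(a,None,fx=2.5,fy=2.5,interpolation=cv2.INTER_CUBIC)
a=cv2.convertScaleAbs(a,alpha=1.5,beta=20)
for i in range(0,315,25):
    cv2.putText(a,str(125+i),(int(i*2.5),10),0,.35,(0,255,0));cv2.line(a,(int(i*2.5),0),(int(i*2.5),a.shape[0]),(0,120,0),1)
for i in range(15,165,25):
    cv2.putText(a,str(85+i),(0,int(i*2.5)),0,.35,(0,255,0));cv2.line(a,(0,int(i*2.5)),(a.shape[1],int(i*2.5)),(0,120,0),1)
cv2.imwrite("pics/crop1.png",a)
c=d["top"]
for n,p,z in [("well",(176,161),.045),("tin",(218,125),.099),("jar",(212,214),.099),("bowlrim",(289,178),.105),("lidflange",(385,201),.014),("c1",(152,92),.045),("c2",(324,112),.045),("c3",(309,243),.045),("c4",(135,221),.045)]:
    print(n,ray(c,p,z).round(4))
E
```

```text
well [0.5725 0.2169 0.045 ]
tin [0.654  0.1014 0.099 ]
jar [0.4336 0.1123 0.099 ]
bowlrim [ 0.5214 -0.075   0.105 ]
lidflange [ 0.4728 -0.3225  0.014 ]
c1 [0.7529 0.283  0.045 ]
c2 [ 0.7016 -0.1623  0.045 ]
c3 [ 0.3632 -0.1238  0.045 ]
c4 [0.4189 0.3167 0.045 ]
```

View pics/crop1.png

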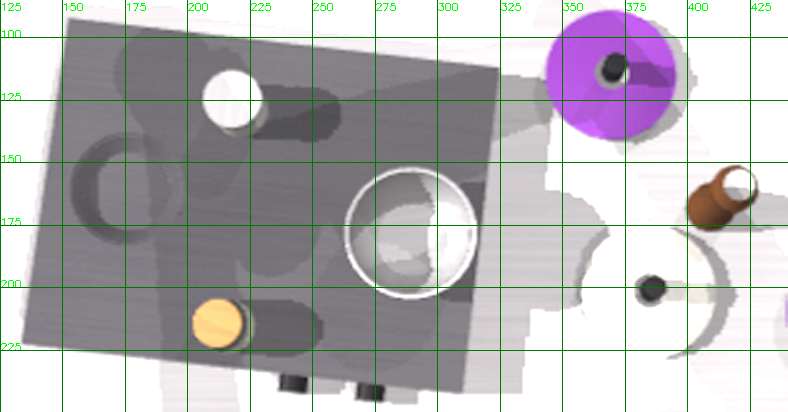

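The bowl's rim is centred at (289,178), the knob at (386,201) and the mill's base near (407,170). The hob corners are (152,92), (324.6,112), (310,242) and (134,222).

```bash
cat >> h.py <<'E'
def go(s,tgt,heading=None):
    """world target -> cm in tool axes; heading of tool y (deg) -> turn about tool z"""
    R=s["ee_rot"];h=np.degrees(np.arctan2(R[1,1],R[0,1]))
    Rn=np.column_stack([R[:,0],R[:,1],R[:,2]])
    print("tcp",s["tcp_pos"].round(4),"heading y",h.round(2),"t",s["time_s"])
    if heading is not None:
        print("turn",-((heading-h+180)%360-180))
        a=np.radians(heading);y=np.array([np.cos(a),np.sin(a),0]);z=np.array([0,0,-1.]);Rn=np.column_stack([np.cross(y,z),y,z])
    print("after turn, shift cm",(Rn.T@(np.asarray(tgt)-s["tcp_pos"])*100).round(2))
E
python3 - <<'E'
from h import *
from station import sense
d=pickle.load(open("c0.pkl","rb"));c=d["top"]
C=[ray(c,p,.045)[:2] for p in [(152.2,92.2),(324.6,111.8),(309.8,241.8),(134.2,222.2)]]
m=np.mean(C,0);y=(C[0]+C[3]-C[1]-C[2]);y/=np.linalg.norm(y);print("hob",m,y,"well",m+.14*y, "hd x", np.degrees(np.arctan2(-y[0],y[1])))
lid=ray(c,(385.8,201),.062);print("lid by knob top",lid,"flange",ray(c,(384.4,202),.014),"mill",ray(c,(407,170),.02), ray(c,(422,158),.155))
for n,p in [("lidflange",(.472,-.322,.014)),("knobtop",lid),("bowl",(.5214,-.075,.105)),("well",(*(m+.14*y),.045))]: print(n,proj(d["scene"],p))
go(sense(),(.5214,-.075,.22),173.4)
E
```

```text
hob [0.55915215 0.07783889] [0.11141063 0.99377446] well [0.57474964 0.21696732] hd x -6.396638744441575
lid by knob top [ 0.46876635 -0.31760508  0.062     ] flange [ 0.47013774 -0.3208626   0.014     ] mill [ 0.55383076 -0.38032803  0.02      ] [ 0.56307718 -0.39106806  0.155     ]
lidflange [286.19112922 179.6287689 ]
knobtop [287.33822734 167.31518397]
bowl [321.61002136 218.59613634]
well [382.97296729 342.29020742]
tcp [ 0.2169 -0.5856  0.2216] heading y 110.32 t 0.1
turn -63.08229145812186
after turn, shift cm [-54.22 -24.38   0.16]
```

>>> step_arm(
  targets="0 0 0 -7;0 0 0 -7;0 0 0 -7;0 0 0 -7;0 0 0 -7;0 0 0 -7;0 0 0 -7;0 0 0 -7;0 0 0 -7;0 0 0 0",
  claw=5.3,
)

```text
time_s: 0.93
tcp_pos: [0.217, -0.5857, 0.2219]
ee_rot: [[-0.114, -0.993, -0.0], [-0.993, 0.114, 0.001], [-0.001, 0.001, -1.0]]
wrist_force: [0.0, -0.2, 0.0]
gripper_width: 0.611
gripper_force: 0.0
```

>>> step_arm(
  targets="-3.6 -1.6 0 0;-3.6 -1.6 0 0;-3.6 -1.6 0 0;-3.6 -1.6 0 0;-3.6 -1.6 0 0;-3.6 -1.6 0 0;-3.6 -1.6 0 0;-3.6 -1.6 0 0;-3.6 -1.6 0 0;-3.6 -1.6 0 0;-3.6 -1.6 0 0;-3.6 -1.6 0 0",
)

```text
time_s: 1.93
tcp_pos: [0.4584, -0.1774, 0.2226]
ee_rot: [[-0.12, -0.993, 0.0], [-0.993, 0.12, 0.0], [-0.0, -0.0, -1.0]]
wrist_force: [0.2, 0.4, 0.1]
gripper_width: 0.612
gripper_force: 0.0
```

>>> step_arm(
  targets="-3.6 -1.7 0 0;-3.6 -1.7 0 0;-2.8 -1.3 0 0;-1 -0.5 0 0;0 0 0 0;0 0 0 0;0 0 0 0",
)

```text
time_s: 2.52
tcp_pos: [0.5216, -0.0769, 0.2223]
ee_rot: [[-0.118, -0.993, -0.001], [-0.993, 0.118, -0.0], [0.0, 0.001, -1.0]]
wrist_force: [0.4, 0.5, -0.5]
gripper_width: 0.609
gripper_force: 0.0
```

Run:
```python
from h import *
from station import sense,cams
s=sense();c=cams.capture("wrist");t=cams.capture("scene")
go(s,(.5214,-.075,.22),173.4)
cv2.imwrite("pics/w1.png",np.hstack([cv2.resize(c["frame"],(400,250)),cv2.resize(t["frame"],(400,250))]))
```

```text
tcp [ 0.5216 -0.0769  0.2223] heading y 173.21 t 2.5167
turn -0.19299957941461798
after turn, shift cm [-0.18  0.05  0.23]
```

View pics/w1.png

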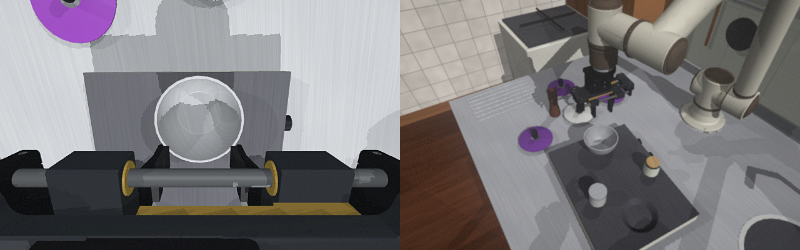

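The wrist view shows the bowl (about 155–243, 120) centred between the fingers, and the long side of the gripper body runs along its closing line. I'll lower into the bowl.

>>> step_arm(
  targets="-0.3 0.05 3 0;0 0 3 0;0 0 3 0;0 0 2 0;0 0 1.5 0;0 0 1 0;0 0 0.8 0;0 0 0.8 0;0 0 0.8 0;0 0 0 0;0 0 0 0",
)

```text
time_s: 3.53
tcp_pos: [0.5224, -0.0731, 0.0636]
ee_rot: [[-0.116, -0.993, 0.0], [-0.993, 0.116, -0.0], [0.0, -0.0, -1.0]]
wrist_force: [0.3, 0.2, 0.4]
gripper_width: 0.609
gripper_force: 0.0
```

>>> step_arm(
  targets="-0.6 0 0 0;-0.6 0 0 0;-1.2 0 0 0;-1.2 0 0 0;-1.2 0 0 0;-1.2 0 0 0;-1.2 0 0 0;-1.2 0 0 0;-1 0 0 0;-0.6 0 0 0;0 0 0 0",
)

```text
time_s: 4.45
tcp_pos: [0.5343, 0.028, 0.0638]
ee_rot: [[-0.114, -0.993, 0.001], [-0.993, 0.114, 0.001], [-0.001, -0.001, -1.0]]
wrist_force: [-1.5, -1.1, 3.4]
gripper_width: 0.609
gripper_force: 1.5
```

Run:
```python
from h import *
from station import sense,cams
s=sense();t=cams.capture("top");u=cams.capture("scene")
go(s,(.5438,.107,.0636))
cv2.imwrite("pics/t2.png",np.hstack([cv2.resize(t["frame"][85:250,125:340],None,fx=2,fy=2),cv2.resize(u["frame"][180:345,200:385],None,fx=2,fy=2)]))
```

```text
tcp [0.5343 0.028  0.0638] heading y 173.43 t 4.45
after turn, shift cm [-7.96 -0.04  0.02]
```

View pics/t2.png

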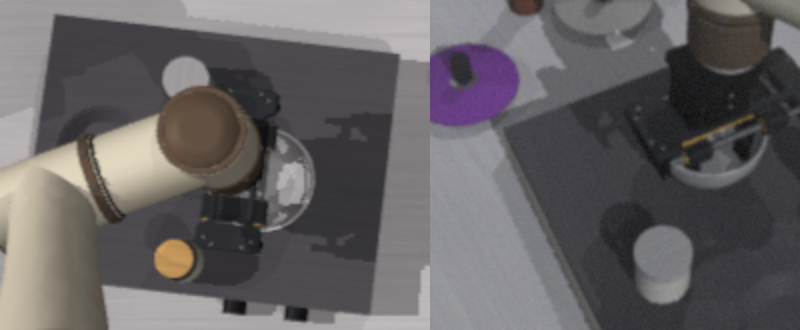

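The bowl follows about 24 mm behind the TCP (rim right edge at crop (315,180)) and is in line between the jar and the tin. I'll keep dragging.

>>> step_arm(
  targets="-0.8 0 0 0;-1 0 0 0;-1 0 0 0;-1 0 0 0;-1 0 0 0;-1 0 0 0;-1 0 0 0;-1 0 0 0;-1 0 0 0;-1 0 0 0;-0.5 0 0 0;0 0 0 0",
)

```text
time_s: 5.55
tcp_pos: [0.5457, 0.1289, 0.0634]
ee_rot: [[-0.116, -0.993, -0.001], [-0.993, 0.116, -0.0], [0.0, 0.001, -1.0]]
wrist_force: [-0.6, -2.5, 2.5]
gripper_width: 0.61
gripper_force: 2.0
```

>>> step_arm(
  targets="-0.8 -0.15 0 0;-1 -0.2 0 0;-1 -0.2 0 0;-1 -0.2 0 0;-1 -0.2 0 0;-1 -0.2 0 0;-1 -0.15 0 0;-1 -0.15 0 0;-1 -0.15 0 0;0 0 0 0;0 0 0 0",
)

```text
time_s: 6.47
tcp_pos: [0.5723, 0.2154, 0.0635]
ee_rot: [[-0.115, -0.993, 0.001], [-0.993, 0.115, 0.001], [-0.001, -0.001, -1.0]]
wrist_force: [-0.7, 0.6, 0.3]
gripper_width: 0.606
gripper_force: 0.0
```

Run:
```python
from h import *
from station import sense,cams
s=sense();t=cams.capture("top");u=cams.capture("scene")
go(s,(.5775,.241,.0636))
cv2.imwrite("pics/t3.png",np.hstack([cv2.resize(t["frame"][85:250,125:340],None,fx=2,fy=2),cv2.resize(u["frame"][220:385,270:455],None,fx=2,fy=2)]))
```

```text
tcp [0.5723 0.2154 0.0635] heading y 173.39 t 6.4667
after turn, shift cm [-2.6  -0.22 -0.  ]
```

View pics/t3.png

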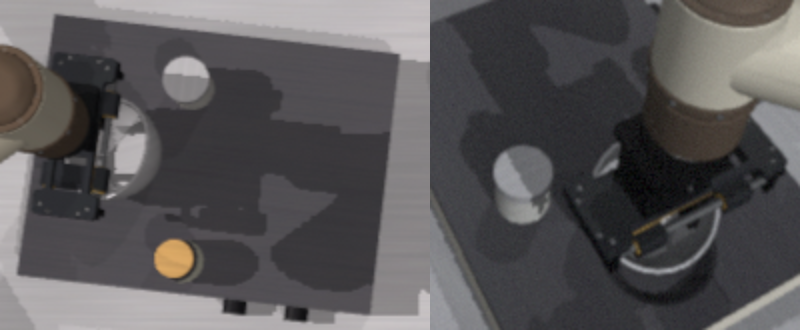

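The bowl is at the well's mouth, with its rear rim edge at crop (161,150), about 19 mm short of home. I'll push on gently.

>>> step_arm(
  targets="-0.5 -0.05 0 0;-0.5 -0.05 0 0;-0.5 -0.05 0 0;-0.5 -0.05 0 0;-0.5 -0.05 0 0;0 0 0 0;0 0 0 0",
)

```text
time_s: 7.15
tcp_pos: [0.5779, 0.2395, 0.0638]
ee_rot: [[-0.116, -0.993, 0.001], [-0.993, 0.116, 0.001], [-0.001, -0.001, -1.0]]
wrist_force: [-0.5, -0.6, 1.6]
gripper_width: 0.612
gripper_force: 0.6
```

Run:
```python
from h import *
from station import sense,cams
s=sense();t=cams.capture("top");u=cams.capture("scene")
go(s,(.5775,.241,.0636))
th=np.linspace(0,6.28,60)
for c in(t,u):
    for a in th: 
        p=proj(c,(.5747+.065*np.cos(a),.217+.065*np.sin(a),.089)).astype(int);c["frame"][p[1],p[0]]=(0,0,255)
cv2.imwrite("pics/t4.png",np.hstack([cv2.resize(t["frame"][85:250,125:340],None,fx=2,fy=2,interpolation=0),cv2.resize(u["frame"][220:385,270:455],None,fx=2,fy=2,interpolation=0)]))
```

```text
tcp [0.5779 0.2395 0.0638] heading y 173.36 t 7.15
after turn, shift cm [-0.14  0.06  0.02]
```

View pics/t4.png

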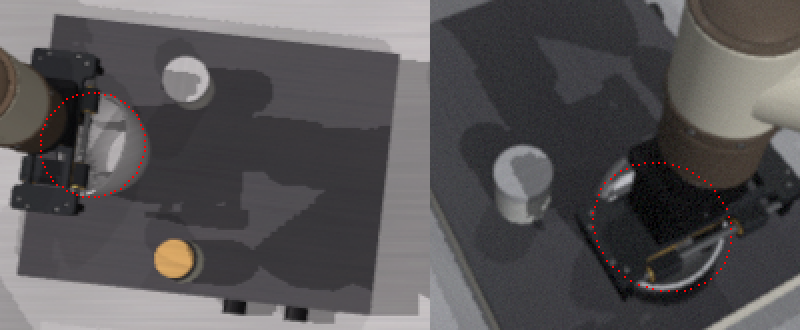

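Nearly home; a little short on the far side in the scene view. I'll push 10 mm more, then lift out and look.

>>> step_arm(
  targets="-0.4 0 0 0;-0.4 0 0 0;-0.3 0 0 0;0 0 0 0;0 0 0 0;0 0 0 0",
)

```text
time_s: 7.75
tcp_pos: [0.579, 0.2501, 0.0638]
ee_rot: [[-0.116, -0.993, 0.001], [-0.993, 0.116, 0.001], [-0.001, -0.001, -1.0]]
wrist_force: [-0.1, 1.2, 1.9]
gripper_width: 0.611
gripper_force: 0.6
```

```bash
cat > ov.py <<'E'
from h import *
from station import sense,cams
import sys
t=cams.capture("top");u=cams.capture("scene")
go(sense(),(.5747,.217,.2))
for c in(t,u):
    for a in np.linspace(0,6.28,60): 
        p=proj(c,(.5747+.065*np.cos(a),.217+.065*np.sin(a),.089)).astype(int);c["frame"][p[1],p[0]]=(0,0,255)
cv2.imwrite(sys.argv[1],np.hstack([cv2.resize(t["frame"][85:250,125:340],None,fx=2,fy=2,interpolation=0),cv2.resize(u["frame"][220:385,270:455],None,fx=2,fy=2,interpolation=0)]))
E
python3 ov.py pics/t5.png
```

```text
tcp [0.579  0.25   0.0639] heading y 173.34 t 7.85
after turn, shift cm [  3.32   0.03 -13.62]
```

View pics/t5.png

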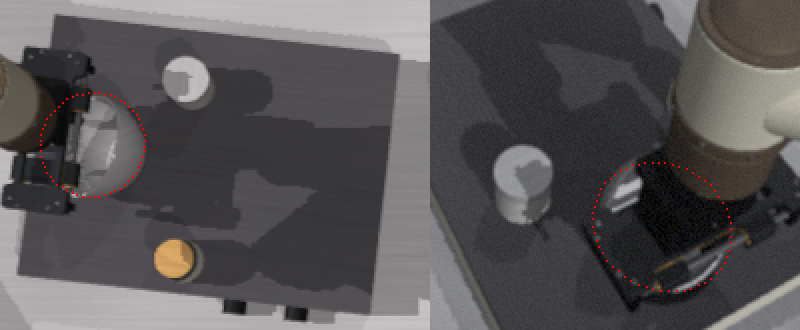

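>>> step_arm(
  targets="0.8 0 0 0;0.8 0 0 0;0.8 0 0 0;0.8 0 0 0;0 0 -2 0;0 0 -3 0;0 0 -4 0;0 0 -4 0;0 0 -4 0;0 0 0 0;0 0 0 0",
)

```text
time_s: 8.77
tcp_pos: [0.5758, 0.2176, 0.2365]
ee_rot: [[-0.117, -0.993, 0.005], [-0.993, 0.117, 0.004], [-0.004, -0.004, -1.0]]
wrist_force: [-0.6, 0.0, -0.3]
gripper_width: 0.607
gripper_force: 0.0
```

>>> step_arm(
  targets="4 0 0 0;4 0 0 0;4 0 0 0;4 0 0 0;4 0 0 0;4 0 0 0;4 0 0 0;4 0 0 0;0 0 0 0",
  claw=8.7,
)

```text
time_s: 9.52
tcp_pos: [0.5349, -0.1057, 0.2315]
ee_rot: [[-0.124, -0.992, -0.005], [-0.992, 0.124, -0.001], [0.001, 0.005, -1.0]]
wrist_force: [0.9, -0.1, 0.1]
gripper_width: 0.992
gripper_force: 0.0
```

```bash
sed -i 's#import sys#import sys#' ov.py; python3 ov.py pics/t6.png
python3 - <<'E'
from h import *
from station import cams,sense
# rim fit by circle search: brightness contrast in both views over (x,y,z,tilt)
import scipy.optimize as so
T=cams.capture("top");U=cams.capture("scene");pickle.dump((T,U),open("c6.pkl","wb"))
E
```

```text
tcp [ 0.5362 -0.1019  0.2317] heading y 173.1 t 9.6167
after turn, shift cm [-32.12  -0.     3.17]
```

View pics/t6.png

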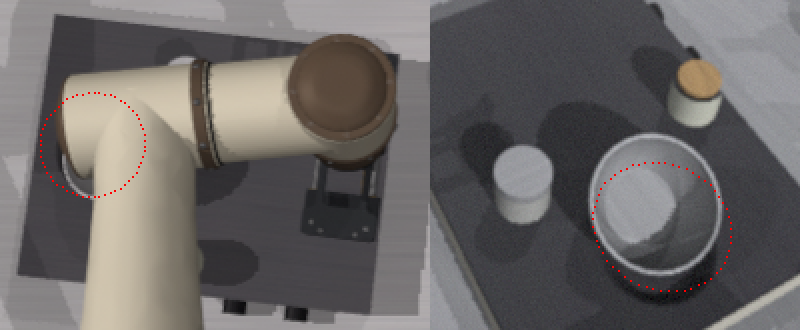

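In the scene view the bowl sits tilted (rim about crop (590–721, 134–274)), with its well side low and its rear still high, so it isn't home. I'll fit the rim circle to get its pose.

```bash
cat > rim.py <<'E'
from h import *
from scipy.optimize import least_squares
from station import cams,sense
def circ(q,n=72,rad=.0645):
    x,y,z,a,b=q;nn=np.array([a,b,1.]);nn/=np.linalg.norm(nn)
    e=np.cross(nn,[0,1,0]);e/=np.linalg.norm(e);f=np.cross(nn,e)
    t=np.linspace(0,2*np.pi,n,endpoint=False)[:,None]
    return np.array([x,y,z])+rad*(np.cos(t)*e+np.sin(t)*f)
def fit(c,q0,w=8,iters=6):
    """snap rim samples to brightest pixel along the image normal, refit"""
    g=cv2.GaussianBlur(cv2.cvtColor(c["frame"],6),(3,3),0).astype(np.float32)
    q=np.array(q0,float)
    for k in range(iters):
        P=np.array([proj(c,p) for p in circ(q)]);ctr=P.mean(0)
        d=P-ctr;d/=np.linalg.norm(d,axis=1)[:,None];o=np.arange(-w,w+.1,.5)
        S=P[:,None]+d[:,None]*o[None,:,None]
        V=cv2.remap(g,S[...,0].astype(np.float32),S[...,1].astype(np.float32),1)
        i=(V-cv2.blur(V,(9,1))).argmax(1);B=S[np.arange(len(S)),i]
        res=lambda q:np.r_[(((np.array([proj(c,p) for p in circ(q)])-B)*d).sum(1)),]
        q=least_squares(res,q,loss="soft_l1",f_scale=.7).x;w=max(2.5,w*.7)
    return q,np.abs(res(q)).mean()
if __name__=="__main__":
    T,U=pickle.load(open("c6.pkl","rb"))
    q,e=fit(U,(.572,.205,.097,0.,.15));n=np.array([q[3],q[4],1]);n/=np.linalg.norm(n)
    print("rim",q[:3].round(4),"axis",n.round(3),"tilt",np.degrees(np.arccos(n[2])).round(1),"res",e,"foot centre",(q[:3]-.06*n).round(4))
E
python3 rim.py
```

```text
rim [0.5604 0.1928 0.0782] axis [0.119 0.407 0.906] tilt 25.1 res 0.12685533239718774 foot centre [0.5532 0.1684 0.0239]
```

```bash
sed -i 's/rad=.0645/rad=.063/' rim.py; python3 rim.py; python3 -c "
from h import *
from station import sense
go(sense(),(.569,.207,.2317))"
```

```text
rim [0.5687 0.199  0.0962] axis [0.109 0.412 0.905] tilt 25.2 res 0.11668201859819718 foot centre [0.5621 0.1743 0.042 ]
tcp [ 0.5371 -0.0999  0.2323] heading y 173.31 t 9.7167
after turn, shift cm [-30.85   0.41   0.06]
```

>>> step_arm(
  targets="-3 0 0 0;-3.5 0.1 0 0;-3.5 0.1 0 0;-3.5 0.1 0 0;-3.5 0.1 0 0;-3.5 0 0 0;-3.5 0 0 0;-3.5 0 0 0;-2.3 0 0 0;-1 0 0 0;0 0 0 0;0 0 0 0",
  claw=5.3,
)

```text
time_s: 10.72
tcp_pos: [0.5688, 0.2071, 0.2329]
ee_rot: [[-0.114, -0.993, -0.001], [-0.993, 0.114, -0.001], [0.001, 0.001, -1.0]]
wrist_force: [0.0, -1.2, -0.0]
gripper_width: 0.611
gripper_force: 0.0
```

>>> step_arm(
  targets="0 0 3 0;0 0 3 0;0 0 3 0;0 0 2 0;0 0 1.5 0;0 0 1.5 0;0 0 1.5 0;0 0 1.2 0;0 0 0 0;0 0 0 0",
)

```text
time_s: 11.55
tcp_pos: [0.5693, 0.205, 0.0664]
ee_rot: [[-0.117, -0.993, -0.001], [-0.993, 0.117, -0.001], [0.001, 0.001, -1.0]]
wrist_force: [0.6, 0.3, 0.8]
gripper_width: 0.609
gripper_force: 0.0
```

>>> step_arm(
  targets="-0.6 -0.05 0 0;-0.6 -0.05 0 0;-0.6 -0.05 0 0;-0.6 -0.05 0 0;-0.6 -0.05 0 0;-0.6 -0.05 0 0;-0.6 -0.05 0 0;-0.6 -0.05 0 0;0 0 0 0",
)

```text
time_s: 12.3
tcp_pos: [0.5796, 0.2551, 0.0666]
ee_rot: [[-0.115, -0.993, 0.001], [-0.993, 0.115, 0.001], [-0.001, -0.001, -1.0]]
wrist_force: [-1.4, -1.1, 1.9]
gripper_width: 0.61
gripper_force: 1.3
```

>>> step_arm(
  targets="-0.4 0 0 0;-0.4 0 0 0;-0.4 0 0 0;0 0 0 0",
)

```text
time_s: 12.63
tcp_pos: [0.5802, 0.2648, 0.0664]
ee_rot: [[-0.116, -0.993, -0.002], [-0.993, 0.116, -0.003], [0.003, 0.001, -1.0]]
wrist_force: [-1.0, -5.5, 1.5]
gripper_width: 0.607
gripper_force: 3.0
```

```bash
cat >> rim.py <<'E'
def now(q0=(.5747,.217,.09,0.,.1),name="c7"):
    s=sense();c=cams.capture("scene");pickle.dump(c,open(name+".pkl","wb"))
    print(s["tcp_pos"],s["time_s"])
    for q0 in ((.5747,.217,.09,0.,.02),(.5747,.213,.09,0.,.2)):
        q,e=fit(c,q0);n=np.array([q[3],q[4],1]);n/=np.linalg.norm(n)
        print("rim",q[:3].round(4),"axis",n.round(3),"tilt",np.degrees(np.arccos(n[2])).round(1),"res",e.round(2),"foot",(q[:3]-.06*n).round(4))
E
python3 -c "
from rim import *
now()"
```

```text
[0.58019523 0.26477276 0.06639098] 12.6333
rim [0.6155 0.2626 0.1989] axis [ 0.559 -0.36   0.747] tilt 41.7 res 1.21 foot [0.5819 0.2842 0.1541]
rim [0.6479 0.2854 0.2678] axis [0.06  0.891 0.451] tilt 63.2 res 1.13 foot [0.6443 0.232  0.2408]
```

>>> step_arm(
  targets="0.4 0 0 0;0.4 0 0 0;0.3 0 -1 0;0 0 -3 0;0 0 -4 0;0 0 -4 0;0 0 -4 0;3 0 0 0;4 0 0 0;4 0 0 0;4 0 0 0;4 0 0 0",
)

```text
time_s: 13.68
tcp_pos: [0.557, 0.0647, 0.2278]
ee_rot: [[-0.115, -0.993, 0.003], [-0.993, 0.115, 0.002], [-0.002, -0.002, -1.0]]
wrist_force: [0.3, 0.0, -0.8]
gripper_width: 0.61
gripper_force: 0.0
```

>>> step_arm(
  targets="4 0 0 0;4 0 0 0;4 0 0 0;4 0 0 0;0 0 0 0",
)

```text
time_s: 14.1
tcp_pos: [0.5376, -0.0981, 0.2277]
ee_rot: [[-0.122, -0.992, 0.002], [-0.992, 0.122, -0.0], [0.0, -0.002, -1.0]]
wrist_force: [0.4, 1.2, 0.4]
gripper_width: 0.607
gripper_force: 0.0
```

```bash
python3 -c "
from rim import *
now()"
```

```text
[ 0.53764379 -0.09807403  0.22767399] 14.1
rim [0.5715 0.2152 0.087 ] axis [0.016 0.015 1.   ] tilt 1.3 res 0.14 foot [0.5706 0.2142 0.027 ]
rim [0.5711 0.2148 0.086 ] axis [0.022 0.016 1.   ] tilt 1.5 res 0.13 foot [0.5698 0.2139 0.026 ]
```

The bowl is home and level: its foot is at z ≈ 0.027 with about 1° of tilt. Now for the lid.

>>> step_arm(
  targets="0 0 0 -6.7;0 0 0 -6.7;0 0 0 -6.7;0 0 0 -6.7;0 0 0 -6.7;0 0 0 -6.7;0 0 0 -6.7;0 0 0 -6.7;0 0 0 -6.7;0 0 0 0",
  claw=8.7,
)

```text
time_s: 14.98
tcp_pos: [0.5392, -0.0918, 0.2272]
ee_rot: [[0.807, -0.59, 0.002], [-0.59, -0.807, 0.001], [0.001, -0.002, -1.0]]
wrist_force: [-0.2, 0.0, -0.3]
gripper_width: 0.999
gripper_force: 0.0
```

```bash
python3 -c "
from h import *
from station import sense
go(sense(),(.4695,-.319,.2277))"
```

```text
tcp [ 0.5392 -0.0918  0.2272] heading y -126.17 t 14.9833
after turn, shift cm [ 7.78 22.45 -0.08]
```

>>> step_arm(
  targets="1 2.8 0 0;1 2.8 0 0;1 2.8 0 0;1 2.8 0 0;1 2.8 0 0;1 2.8 0 0;0.9 2.8 0 0;0.6 1.9 0 0;0.3 0.9 0 0;0 0 0 0;0 0 0 0;0 0 0 0",
)

```text
time_s: 15.98
tcp_pos: [0.4691, -0.3186, 0.2267]
ee_rot: [[0.805, -0.593, 0.001], [-0.593, -0.805, 0.0], [0.0, -0.0, -1.0]]
wrist_force: [0.5, 1.0, 0.1]
gripper_width: 1.001
gripper_force: 0.0
```

Run:
```python
from h import *
from station import sense,cams
s=sense();c=cams.capture("wrist");u=cams.capture("scene")
pickle.dump((s,c,u),open("c8.pkl","wb"))
M=c["tool_from_camera"];R=s["ee_rot"]
eye=s["tcp_pos"]+R@M[:3,3];RR=R@M[:3,:3]
c2=dict(c,eye=eye,rotation=RR)
print(s["tcp_pos"],eye)
for p in[(.4695,-.319,.062),(.4695,-.319,.022),(.56,-.385,.1)]: print(proj(c2,p),proj(u,p))
a=c["frame"];x,y=proj(c2,(.4695,-.319,.062)).astype(int)
x0=int(np.clip(x-130,0,440));y0=int(np.clip(y-120,0,200));print("crop",x0,y0)
a=cv2.resize(a[y0:y0+200,x0:x0+200],None,fx=2,fy=2)
x1,y1=proj(u,(.4695,-.319,.062)).astype(int);print("crop2",x1-50,y1-50)
b=cv2.resize(u["frame"][y1-50:y1+50,x1-50:x1+50],(400,400))
a=np.hstack([a,b])
for i in range(0,800,50):cv2.line(a,(i,0),(i,6),(0,0,255),1)
for i in range(0,400,50):cv2.line(a,(0,i),(6,i),(0,0,255),1);cv2.line(a,(400,i),(406,i),(0,0,255),1)
cv2.imwrite("pics/w8.png",a)
```

```text
[ 0.46914068 -0.31864738  0.22666957] [ 0.53036637 -0.36372271  0.38933771]
[319.83331505 181.32637089] [286.85158729 167.13492765]
[319.83675608 173.55748886] [287.37997005 177.82204218]
[319.40543958  60.09422689] [245.17378321 155.08592261]
crop 189 61
crop2 236 117
```

View pics/w8.png

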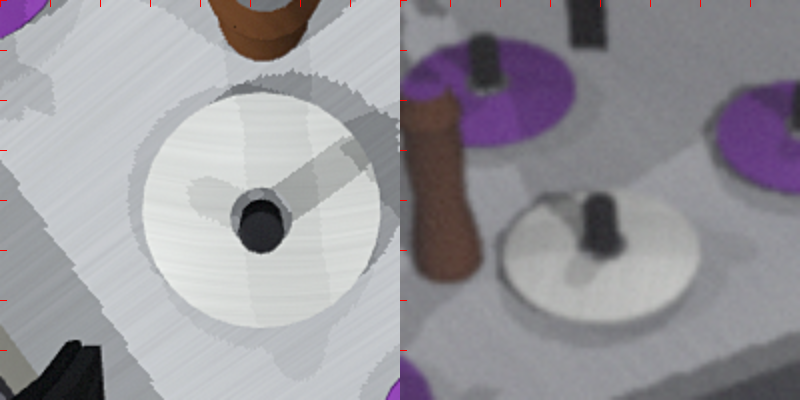

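The wrist view shows the knob top at crop (262,231), i.e. px (320,176.5), and the lid disc centred at px (319.75,166). The mill is well clear along tool x.

Run:
```python
from h import *
from station import sense
s,c,u=pickle.load(open("c8.pkl","rb"))
M=c["tool_from_camera"];R=s["ee_rot"];e=s["tcp_pos"]+R@M[:3,3];RR=R@M[:3,:3]
for p,z in[((320,176.5),.062),((320,169),.022),((319.75,166),.013)]:print(ray(c,p,z,e,RR))
for p,z in[((285.7,167.3),.062),((286.2,177.5),.022),((286.2,180.8),.012)]:print("scene",ray(u,p,z))
go(sense(),(.4715,-.3205,.025))
```

```text
[ 0.47352723 -0.32217055  0.062     ]
[ 0.47370639 -0.32232173  0.022     ]
[ 0.47538598 -0.32319291  0.013     ]
scene [ 0.47254109 -0.3201449   0.062     ]
scene [ 0.47160253 -0.32201031  0.022     ]
scene [ 0.4734821  -0.31964631  0.012     ]
tcp [ 0.4692 -0.3186  0.2267] heading y -126.3 t 16.0833
after turn, shift cm [3.000e-01 2.000e-02 2.017e+01]
```

>>> step_arm(
  targets="0.25 0 3 0;0.25 0 3.5 0;0 0 3.5 0;0 0 3.5 0;0 0 2.5 0;0 0 1.5 0;0 0 1 0;0 0 0.9 0;0 0 0.5 0;0 0 0 0;0 0 0 0",
)

```text
time_s: 17.0
tcp_pos: [0.4733, -0.3228, 0.0283]
ee_rot: [[0.805, -0.593, 0.001], [-0.593, -0.805, -0.001], [0.002, -0.0, -1.0]]
wrist_force: [0.1, -0.2, -0.2]
gripper_width: 0.998
gripper_force: 0.0
```

>>> step_arm(
  targets="0 0 0 0;0 0 0 0;0 0 0 0;0 0 0 0;0 0 0 0;0 0 0 0;0 0 0 0;0 0 0 0",
  claw=0,
)

```text
time_s: 17.67
tcp_pos: [0.4726, -0.3226, 0.0275]
ee_rot: [[0.805, -0.593, -0.0], [-0.593, -0.805, 0.0], [-0.0, 0.0, -1.0]]
wrist_force: [0.9, 0.1, -0.1]
gripper_width: 0.475
gripper_force: 0.0
```

>>> step_arm(
  targets="0 0 0 0;0 0 0 0;0 0 0 0;0 0 0 0;0 0 0 0;0 0 0 0;0 0 0 0;0 0 0 0",
)

```text
time_s: 18.33
tcp_pos: [0.4727, -0.3226, 0.0275]
ee_rot: [[0.805, -0.593, 0.0], [-0.593, -0.805, 0.0], [0.0, -0.0, -1.0]]
wrist_force: [1.5, 0.6, -1.0]
gripper_width: 0.265
gripper_force: 30.0
```

>>> step_arm(
  targets="0 0 -1 0;0 0 -2 0;0 0 -3 0;0 0 -4 0;0 0 -4 0;0 0 -4 0;0 0 -3 0;0 0 0 0;0 0 0 0;0 0 0 0",
)

```text
time_s: 19.17
tcp_pos: [0.4714, -0.3219, 0.2366]
ee_rot: [[0.805, -0.593, -0.002], [-0.593, -0.805, 0.002], [-0.003, -0.0, -1.0]]
wrist_force: [0.1, 0.4, -3.2]
gripper_width: 0.269
gripper_force: 30.0
```

Run:
```python
from h import *
from station import sense,cams
s=sense();print(s["gripper_width"],s["gripper_force"],s["wrist_force"])
s=sense();u=cams.capture("scene");w=cams.capture("wrist");pickle.dump((s,w,u),open("c9.pkl","wb"))
go(s,(.5725,.216,s["tcp_pos"][2]))
```

```text
0.268864057910556 29.999974141828716 [ 0.06652486  0.41381586 -3.24017037]
tcp [ 0.4714 -0.3219  0.2366] heading y -126.4 t 19.1667
after turn, shift cm [-23.78 -49.3    0.08]
```

The lid is gripped at 23 mm opening with its weight on the wrist. Carrying it to the bowl.

>>> step_arm(
  targets="-0.8 -1.6 0 0;-1.6 -3.3 0 0;-1.6 -3.3 0 0;-1.6 -3.3 0 0;-1.6 -3.3 0 0;-1.6 -3.3 0 0;-1.6 -3.3 0 0;-1.6 -3.3 0 0;-1.6 -3.3 0 0;-1.6 -3.3 0 0;-1.6 -3.3 0 0;-1.6 -3.3 0 0",
)

```text
time_s: 20.27
tcp_pos: [0.5484, 0.0932, 0.2358]
ee_rot: [[0.805, -0.593, -0.004], [-0.593, -0.805, -0.002], [-0.002, 0.003, -1.0]]
wrist_force: [0.5, 0.1, -1.5]
gripper_width: 0.268
gripper_force: 30.0
```

>>> step_arm(
  targets="-1.6 -3.3 0 0;-1.6 -3.3 0 0;-1.2 -2.5 0 0;-0.6 -1.3 0 0;-0.4 -1 0 0;0 0 0 0;0 0 0 0;0 0 0 0",
)

```text
time_s: 20.93
tcp_pos: [0.573, 0.2141, 0.2372]
ee_rot: [[0.804, -0.594, -0.001], [-0.594, -0.804, -0.001], [-0.0, 0.001, -1.0]]
wrist_force: [1.2, 0.1, -1.7]
gripper_width: 0.269
gripper_force: 30.0
```

Run:
```python
from h import *
from station import sense
go(sense(),(.5725,.216,.107))
```

```text
tcp [0.573  0.2141 0.2372] heading y -126.44 t 20.9333
after turn, shift cm [-0.15 -0.14 13.02]
```

>>> step_arm(
  targets="-0.15 -0.15 2 0;0 0 2.5 0;0 0 2.5 0;0 0 2 0;0 0 1.2 0;0 0 0.8 0;0 0 0.6 0;0 0 0.5 0;0 0 0.5 0;0 0 0.3 0;0 0 0 0;0 0 0 0",
)

```text
time_s: 21.93
tcp_pos: [0.5732, 0.2177, 0.1089]
ee_rot: [[0.805, -0.593, 0.001], [-0.593, -0.805, 0.0], [0.0, -0.001, -1.0]]
wrist_force: [0.7, 0.7, -2.9]
gripper_width: 0.267
gripper_force: 30.0
```

>>> step_arm(
  targets="0 0 0.15 0;0 0 0.15 0;0 0 0.1 0;0 0 0 0;0 0 0 0",
)

```text
time_s: 22.35
tcp_pos: [0.5737, 0.2179, 0.1056]
ee_rot: [[0.805, -0.593, 0.002], [-0.593, -0.805, 0.001], [0.001, -0.002, -1.0]]
wrist_force: [1.1, -0.4, 1.9]
gripper_width: 0.268
gripper_force: 30.1
```

Contact came at the expected height, so I'll release and lift.

>>> step_arm(
  targets="0 0 0 0;0 0 0 0;0 0 0 0;0 0 0 0;0 0 0 0;0 0 0 0;0 0 0 0;0 0 0 0",
  claw=6,
)

```text
time_s: 23.02
tcp_pos: [0.573, 0.2175, 0.1045]
ee_rot: [[0.805, -0.593, -0.0], [-0.593, -0.805, 0.0], [-0.0, 0.0, -1.0]]
wrist_force: [-0.4, -0.0, -0.4]
gripper_width: 0.676
gripper_force: 0.0
```

>>> step_arm(
  targets="0 0 -1 0;0 0 -2 0;0 0 -3 0;0 0 -4 0;0 0 -4 0;1.6 3.3 0 0;1.6 3.3 0 0;1.6 3.3 0 0;1.6 3.3 0 0;1.6 3.3 0 0;1.6 3.3 0 0;1.6 3.3 0 0",
)

```text
time_s: 24.02
tcp_pos: [0.5256, -0.0365, 0.2457]
ee_rot: [[0.805, -0.593, 0.002], [-0.593, -0.805, 0.0], [0.001, -0.001, -1.0]]
wrist_force: [0.7, 0.8, 0.0]
gripper_width: 0.69
gripper_force: 0.0
```

>>> step_arm(
  targets="1.6 3.3 0 0;1.6 3.3 0 0;0 0 0 0;0 0 0 0",
)

```text
time_s: 24.35
tcp_pos: [0.5124, -0.1088, 0.2455]
ee_rot: [[0.803, -0.596, 0.001], [-0.596, -0.803, 0.0], [0.001, -0.001, -1.0]]
wrist_force: [-0.1, 0.3, 0.2]
gripper_width: 0.691
gripper_force: 0.0
```

Run:
```python
import rim
from rim import *
s=sense();print(s["tcp_pos"],s["time_s"],s["gripper_width"],s["wrist_force"])
c=cams.capture("scene");pickle.dump(c,open("c10.pkl","wb"))
f0=rim.circ
# lid flange edge: white disc on dark hob; threshold blob, fit ellipse, compare with predicted flange
g=cv2.cvtColor(c["frame"],6)
from numpy import *
def pred(x,y,z,a=0,b=0): return cv2.fitEllipse(array([proj(c,p) for p in f0((x,y,z,a,b),72,.070)],float32))
print("pred seated z.089-.092",pred(.5725,.216,.089),pred(.5725,.216,.092))
roi=g[250:400,320:440];_,b=cv2.threshold(roi,0,255,8);cs,_=cv2.findContours(b,0,1)
k=max(cs,key=cv2.contourArea);print("seen",cv2.fitEllipse(cv2.convexHull(k)+array([320,250])),cv2.contourArea(k))
cv2.imwrite("pics/f.png",c["frame"])
```

```text
[ 0.51236927 -0.10875195  0.24546586] 24.35 0.6908077342510909 [-0.05899452  0.26958386  0.24461689]
pred seated z.089-.092 ((386.7620849609375, 332.7579650878906), (66.62684631347656, 76.94728088378906), 119.76335144042969) ((386.9785461425781, 332.004150390625), (66.72818756103516, 77.1473159790039), 119.56021881103516)Traceback (most recent call last):
  File "<stdin>", line 12, in <module>
TypeError: max() got an unexpected keyword argument 'key'
```

Run:
```python
from h import *
import rim
from scipy.optimize import least_squares
c=pickle.load(open("c10.pkl","rb"));g=cv2.cvtColor(c["frame"],6)
roi=g[250:400,320:440];t,b=cv2.threshold(roi,0,255,8);cs,_=cv2.findContours(b,0,1)
k=max(cs,key=cv2.contourArea);h=cv2.convexHull(k)+np.array([320,250]);print(t,cv2.contourArea(k),cv2.fitEllipse(h))
P=(k+np.array([320,250]))[:,0].astype(float)
# flange outline pose with z fixed
def res(q):
    E=np.array([proj(c,p) for p in rim.circ((q[0],q[1],.091,q[2],q[3]),180,.070)])
    return np.linalg.norm(P[:,None]-E[None],axis=2).min(1)
r=least_squares(res,(.5725,.216,.0,.0),loss="soft_l1",f_scale=.7,diff_step=1e-3,x_scale=(.01,.01,.1,.1));print(r.x,np.median(res(r.x)))
```

```text
103.0 4046.5 ((387.9171447753906, 333.07354736328125), (67.85771942138672, 77.43751525878906), 121.9084243774414)
[0.57194906 0.21831884 0.00071647 0.00732118] 0.4443113042415039
```

```bash
python3 -c "
from station import r
print(r.finish_job())"
```

```text
the job is handed in; nothing more can be done
None
```

The job is handed in: by my camera fits the bowl is home and level in the well and the lid is seated level on it. I saw no contact with the jar, tin or mill but did not re-measure them, and the hand-in returned no verdict.

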